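# Open the drill jig and seat the next blank

### The arm

A 6-joint arm with a two-finger parallel gripper is mounted at the origin on the work surface. World frame = base frame: x ahead of the robot, y to its left, z up, the work surface at z = 0. Lengths are in m, angles in rad, forces in N, time in s.
With the tool pointing down it reaches from about 0.25 to 0.775 m from the base axis. Payload 4 kg.
Tool frame: the origin (TCP) lies midway between the tips of the shut fingers; the grasp point (between the pads) lies robot.grip_point_offset behind it (robot.grip_point_offset is the distance from the TCP to the grasp point, in m); z points along the fingers, x is the direction in which the jaws open and shut, and the axes are right-handed (so a half turn about z gives the same grasp; the last joint's range is limited). The gripper opens to 94 mm and grips with 3 to 60 N. Pads are 16 mm wide; open, the fingers measure 119 mm over their backs; the gripper's body (75 mm by 177 mm) begins 78 mm behind the grasp point.
Start: joints at [1.022, 0.087, 1.371, -0, 1.684, -0.103], TCP at [0.237, 0.496, 0.206] pointing down, gripper open.
Joint ranges: [-3.1, 3.1], [-0.76, 2.03], [0.27, 2.55], [-1.08, 4.22], [0.17, 2.65], [-2.57, 2.57]. Speed limits (rad/s): [2.79, 2.79, 3.14, 3.14, 3.14, 3.14].

### API

Orientations are given as [roll, pitch, yaw] about the fixed x, y, z axes, in that order (R = Rz(yaw) Ry(pitch) Rx(roll)).
In Python, from bench import robot, optics, finder gives the robot as it stands. The module is installed in compiled form; this text tells all that it offers.
- The arm moves only by the tool arm_command, never from a script. Its argument "plan" is a list of rows, each a list of 5 numbers: the opening, from 0 (shut) to 1 (fully open), then the shift along the world's x, y, z in m, then the turn about the world's z in degrees. A call has 1 to 10 rows; each row is the pose to reach, as a shift and turn from the pose commanded when the call began; what a row does not reach only later rows make up. A row lasts 1/8 s, in which the tool goes at most 62.5 mm and 10.7 degrees, less where a joint would pass 70% of its speed; a pose out of reach is approached as far as the arm can. A call with a gripper value outside its range is refused whole. The fingers move at their own pace and stop on an object; the grip force is fixed at half the most. Time passes only in rows, so rows that repeat a pose let the fingers close. It gives the time, the measured TCP pose, the force and the opening at its end, in the units of the state.
- robot.get_obs(): the state, without advancing time (a new reading comes with each control period).
- optics.snapshot(name): name is "scene" or "side" or "wrist"; returns a dict with "image" (400x640x3 uint8, red, green, blue), "fx", "fy", "cx", "cy" (pixels), "dist" ([k1, k2, p1, p2, k3] as OpenCV has them; the pictures are not rectified), "position" and "rotation" of the camera in the world; the wrist camera has in their place "hand_eye" (4x4, takes a point from camera to tool coordinates, whose origin is the TCP and whose axes are the tool frame's). Camera axes: x right, y down, z forward; pixel columns grow to the right and rows downward; lengths in m; the calibration is good to about 2 mm. A picture is of the moment at which its call begins: read the wrist's pose just before it. There is no depth.
- robot.close_job(): hands the job in, once; it reports no verdict.
Trained networks look in the newest picture that a camera, given by its name, has taken for a name from the list of things; names that differ only in an ending like _2 or _b are one class to them, and where a whole thing is asked for, a point or a joint stands for the part that bears it (a point fixed in the world has none). Each returns a list of dicts, best first, with "p" (0 to 1); they miss things now and then, are a little off and sometimes report something else, mostly with a low value. They report only what shows in the picture. A call takes as long as a camera call. They do not tell look-alikes from the thing itself.
- finder.masks_of(label, camera): "pixels" (400x640 bool, what is visible of it) and "extent" ([left, top, right, bottom] in pixels, round what is visible of it).
The state is a dict: "time": time; "joint_positions": joint angles; "qvel": joint speeds; "joint_torque": joint torques, N m; "tool_pos": TCP position; "ee_rot": TCP orientation; "wrist_force": force on the tool from outside, world axes, zero at the start; "wrist_torque": the same for the moment, N m; "width": finger opening in m.
Only numpy, scipy, OpenCV 4.12 (cv2) and the standard library are available. Lean on these libraries where they do the work, as an engineer would, in place of code of your own. Each camera call takes 0.05 s, during which the arm holds its last target.

### The job

Load the blue drill jig with its next part: lift the aluminium bush plate with the black handle straight up off its two dowels, keeping it level so that it does not bind, and lay it flat in the middle of the cork mat. Then pick the undrilled wooden blank, start it squarely in the jig's nest and press it down past the spring pad until it is fully home, flush with the top of the jig, and leave the jig open like that so that I can mark the blank. Do not disturb the drilled blocks or the other things on the bench.

Things in the scene. Friction and masses are not known exactly. Their poses are not given: they have to be found in the camera images.
- jig: drill jig bolted to the bench: blue block 170 x 100 x 42 mm (x, y, z), end flanges to 210 mm in x, 12 mm high (bolt heads to 20 mm). Origin: centre of its underside, z up, top face at z = 42 mm. In its top is the nest, a pocket 30 mm deep, x = -31 to +31 mm, y = -20 to +21.5 mm, with a bright 3 mm 45-degree lead-in bevel round its mouth
- nest (a point): the middle of the seated blank's top face, in the plane of the jig's top face (42 mm above the jig's underside), axes as the jig's: when the blank is fully home its centre lies 15 mm below this point
- dowel0 (a point): top of the steel dowel at x = -60 mm, y = 0 on the jig: 10 mm in diameter, rising 18 mm above the jig's top face
- dowel1 (a point): top of the other dowel, the same, at x = +60 mm, y = 0 on the jig
- spring_pad (a point): brass spring pad, 24 mm wide, in the nest's +y wall: its face slopes out of the wall from 4 mm to 16 mm below the jig's top, then stands out 4 mm. It pushes the blank against the -y wall with about 5 N: sliding the blank down past it takes some 4 to 12 N, and it stays where it is left. Its screw sticks out 12 mm from the jig's +y side, 26 mm high. The point is the foot of the slope at rest
- bush_plate: aluminium plate 150 x 60 x 12 mm (x, y, z), 0.2 to 0.5 kg, lying on the jig's top face over the nest with its x along the jig's x; two holes 11 mm in diameter at x = -60 and +60 mm fit over the dowels. Four dark drill bushings. Origin at the centre of its underside, z up
- handle (a point): grip point on the plate's black handle, 42 mm above the plate's underside: a bar 74 mm long along the plate's x, 12 mm wide in y, from 36 to 50 mm above the plate's underside, free beneath it but for a post 10 mm thick at each end (x = -32 and +32 mm)
- mat: cork mat 220 x 160 mm (x, y), 4 mm thick, fixed on the bench; origin at the centre of its underside
- blank: undrilled block of pale wood 60 x 40 x 30 mm (x, y, z), about 50 g, lying flat on the bench; origin at the centre of its underside, z up. Its 60 mm side goes along the jig's x, either way round
- blank_mid (a point): centre of the blank
- drilled_a: finished block, like the blank but with four dark holes in its top, lying on the bench near it: leave it
- drilled_b: finished block lying in the fixed red tray (200 x 160 x 50 mm): leave it
- drilled_c: finished block lying in the fixed red tray (200 x 160 x 50 mm): leave it
- screwdriver: orange screwdriver lying on the bench
- tape: yellow tape measure, 65 x 34 x 62 mm, standing on the bench
- glue: yellow glue bottle, 170 mm high, standing on the bench
- square: carpenter's square with a blue stock and a steel blade 200 mm long, lying flat
- mallet: rubber mallet lying on the bench
Things that resemble listed ones, but are neither listed nor needed, are in the scene too. What is shaped like the blank but green is not meant.

How it is judged:
By the outcome, as a careful person would: the job done as asked, in the order asked, and still so for the second after the job is handed in, with the robot touching nothing.
It also fails if it takes over 66 s, if anything falls off the work surface, if the arm or the gripper's body presses on something with over 40 N, if the wrist force passes 120 N, or if a joint passes its speed limit or range.

## Working session

There is one attempt and no reset: what is moved stays moved. The work goes in short steps, Python scripts to look and compute and a tool call to move; the robot and the scene stay as the last step left them, time stands still between calls to the robot, and variables do not carry over. Pictures are saved under pics/ and viewed, and the job is handed in when it is done.

Besides the shell and the picture viewer there is one more tool, called after "Emit:" as name(argument=value, ...) on one line, values as JSON. arm_command: Moves the arm, as the interface text tells. Its arguments: {"type":"object","properties":{"plan":{"type":"array","items":{"type":"array","items":{"type":"number"}}}},"required":["plan"]}

```bash
mkdir -p pics
cat > h.py <<'E'
import numpy as np, cv2
from bench import robot, optics, finder
def snap(n,fn=None):
    s=optics.snapshot(n)
    if fn: cv2.imwrite('pics/'+fn,s['image'][:,:,::-1])
    return s
E
python3 - <<'E'
from h import *
o=robot.get_obs()
for k,v in o.items(): print(k,np.round(v,4))
print(robot.grip_point_offset)
for n in ['scene','side','wrist']:
    s=snap(n,n+'0.png')
    print(n,{k:np.round(v,4).tolist() for k,v in s.items() if k!='image'})
E
```

```text
time 0.0
joint_positions [ 1.0219  0.088   1.3722  0.      1.6836 -0.1031]
qvel [-0.0014  0.0004  0.0007 -0.0005 -0.0014  0.0001]
joint_torque [-1.40000e-03 -3.40183e+01 -3.02424e+01  7.15000e-02  3.31000e-02
 -2.00000e-04]
tool_pos [0.2369 0.4958 0.2043]
ee_rot [-3.1414e+00  2.2000e-03  1.1250e+00]
wrist_force [ 0.1317 -0.7525  0.2484]
wrist_torque [-0.0128  0.0411 -0.0332]
width 0.094
0.0188
scene {'fx': 452.973, 'fy': 452.973, 'cx': 320.6034, 'cy': 198.4939, 'dist': [-0.1084, 0.0, 0.0, 0.0, 0.0], 'position': [1.0948, 0.7681, 1.0144], 'rotation': [-2.3647, 0.0183, 2.5599]}
side {'fx': 488.4337, 'fy': 488.4337, 'cx': 326.0871, 'cy': 198.9443, 'dist': [-0.03, 0.0, 0.0, 0.0, 0.0], 'position': [-0.0913, -0.8268, 1.1035], 'rotation': [-2.3296, 0.0139, -0.7115]}
wrist {'fx': 318.3442, 'fy': 318.3442, 'cx': 317.1238, 'cy': 197.2215, 'dist': [0.0137, 0.0, 0.0, 0.0, 0.0], 'hand_eye': [[1.0, 0.0001, 0.0001, -0.0008], [-0.0001, 0.9642, 0.2652, -0.0766], [-0.0001, -0.2652, 0.9642, -0.1793], [0.0, 0.0, 0.0, 1.0]]}
```

View pics/scene0.png

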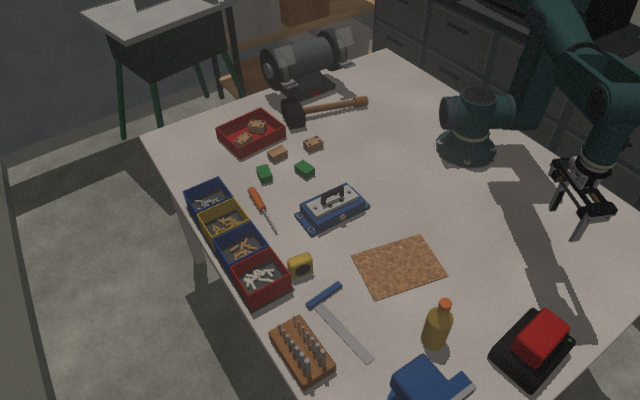

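View pics/side0.png

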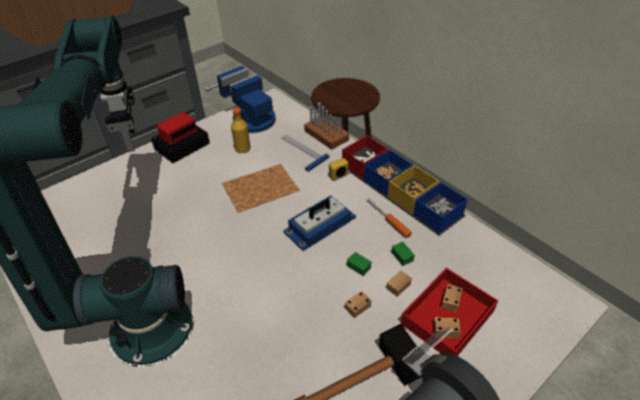

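View pics/wrist0.png

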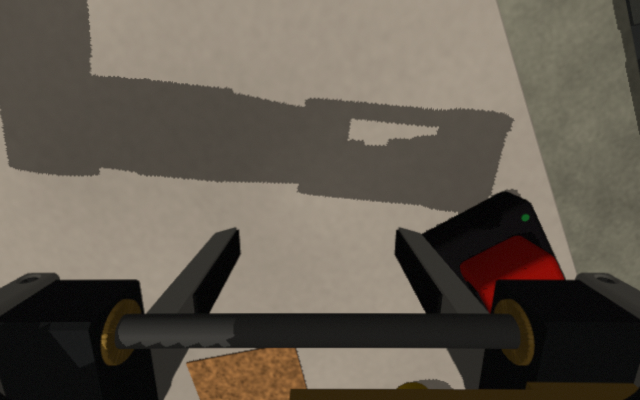

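The blank is the plain pale block, at scene (278,154) and side (399,283). Drilled_a is at scene (313,144), the green look-alikes are at scene (264,174) and (305,169), and the other two drilled blocks are in the tray. Next I'll measure the main things from both cameras.

```bash
cat >> h.py <<'E'
from scipy.spatial.transform import Rotation as Rn
from scipy.optimize import least_squares
def campose(s,obs=None):
    if 'position' in s:
        r=np.array(s['rotation']); R=Rn.from_euler('xyz',r).as_matrix() if r.shape==(3,) else r
        return R,np.array(s['position'])
    T=np.eye(4);T[:3,:3]=Rn.from_euler('xyz',obs['ee_rot']).as_matrix();T[:3,3]=obs['tool_pos']
    T=T@np.array(s['hand_eye']);return T[:3,:3],T[:3,3]
def K(s): return np.array([[s['fx'],0,s['cx']],[0,s['fy'],s['cy']],[0,0,1.]])
def toplane(s,P,px,z):
    R,t=P
    n=cv2.undistortPoints(np.array(px,float).reshape(-1,1,2),K(s),np.array(s['dist'],float)).reshape(-1,2)
    d=np.c_[n,np.ones(len(n))]@R.T
    return t+d*((z-t[2])/d[:,2])[:,None]
def proj(s,P,X):
    R,t=P
    return cv2.projectPoints((np.atleast_2d(X)-t)@R,np.zeros(3),np.zeros(3),K(s),np.array(s['dist'],float))[0].reshape(-1,2)
def box(x0,y0,x1,y1,z0,z1): return np.array([[x,y,z] for x in(x0,x1) for y in(y0,y1) for z in(z0,z1)])
def place(pts,x,y,yaw):
    c,s_=np.cos(yaw),np.sin(yaw); return np.c_[pts[:,0]*c-pts[:,1]*s_+x,pts[:,0]*s_+pts[:,1]*c+y,pts[:,2]]
def fitsil(views,pts,x0,dz=0):
    """views: list of (s,P,mask). pts: convex model points. fit x,y,yaw by distance of hull points to contour (convex hull of mask)"""
    Hs=[]
    for s,P,m in views:
        c=max(cv2.findContours(m.astype(np.uint8),cv2.RETR_EXTERNAL,cv2.CHAIN_APPROX_NONE)[0],key=cv2.contourArea)
        Hs.append(cv2.convexHull(c).astype(np.float32))
    def f(p):
        r=[]
        for (s,P,m),H in zip(views,Hs):
            q=cv2.convexHull(proj(s,P,place(pts,*p)).astype(np.float32)).reshape(-1,2)
            q=np.r_[q,q[:1]]
            for a,b in zip(q[:-1],q[1:]):
                for u in np.linspace(0,1,8,endpoint=False):
                    z=a+(b-a)*u; r.append(cv2.pointPolygonTest(H,(float(z[0]),float(z[1])),True))
        return np.array(r)
    best=None
    for y0 in x0[2] if np.ndim(x0[2]) else [x0[2]]:
        r=least_squares(f,[x0[0],x0[1],y0],diff_step=1e-4,x_scale=[.01,.01,.1],loss='soft_l1')
        if best is None or r.cost<best.cost: best=r
    return best.x,np.sqrt(np.mean(f(best.x)**2))
E
python3 - <<'E'
from h import *
S={n:snap(n) for n in ['scene','side']}
np.save('/tmp/x.npy',0)
zs=dict(jig=.03,bush_plate=.054,mat=.004,blank=.03,handle=.085)
for l in zs:
    for n in S:
        s=S[n];P=campose(s)
        for d in finder.masks_of(l,n)[:6]:
            m=d['pixels']; c=np.argwhere(m).mean(0)[::-1]
            print(l,n,round(d['p'],2),np.round(d['extent']),m.sum(),np.round(toplane(s,P,[c],zs[l])[0],3))
E
```

```text
jig scene 0.89 [296. 196. 372. 234.] 1191 [0.599 0.021 0.03 ]
jig side 0.71 [388. 269. 410. 293.] 408 [ 0.567 -0.339  0.03 ]
jig side 0.58 [281. 210. 354. 248.] 1115 [ 0.531 -0.04   0.03 ]
bush_plate scene 0.94 [310. 186. 356. 218.] 849 [ 0.568 -0.004  0.054]
bush_plate scene 0.6 [296. 198. 367. 236.] 1206 [0.611 0.04  0.054]
bush_plate side 0.87 [295. 195. 347. 230.] 890 [ 0.563 -0.014  0.054]
mat scene 0.92 [352. 235. 446. 300.] 3780 [0.532 0.265 0.004]
mat side 0.77 [220. 165. 296. 212.] 2117 [0.526 0.255 0.004]
mat side 0.68 [327. 158. 351. 180.] 358 [0.788 0.151 0.004]
blank scene 0.74 [257. 165. 273. 184.] 246 [ 0.667 -0.247  0.03 ]
blank scene 0.66 [294. 161. 315. 181.] 295 [ 0.55  -0.191  0.03 ]
blank scene 0.63 [268. 146. 286. 164.] 261 [ 0.585 -0.312  0.03 ]
blank scene 0.52 [303. 185. 356. 217.] 949 [ 0.556 -0.024  0.03 ]
blank side 0.89 [387. 269. 410. 293.] 423 [ 0.568 -0.338  0.03 ]
blank side 0.81 [391. 240. 416. 265.] 349 [ 0.653 -0.274  0.03 ]
blank side 0.55 [349. 253. 369. 274.] 368 [ 0.535 -0.218  0.03 ]
handle scene 0.83 [304. 185. 355. 216.] 934 [0.587 0.02  0.085]
handle side 0.68 [293. 196. 348. 229.] 911 [ 0.545 -0.038  0.085]
```

Run:
```python
from h import *
S={n:snap(n) for n in ['scene','side']}
V={}
def views(l,pick):
    v=[]
    for n in S:
        ms=finder.masks_of(l,n); 
        for d in ms:
            e=d['extent']; c=((e[0]+e[2])/2,(e[1]+e[3])/2)
            if np.hypot(c[0]-pick[n][0],c[1]-pick[n][1])<12: v.append((S[n],campose(S[n]),d['pixels']));break
    return v
ya=np.arange(0,np.pi,np.pi/6)
v=views('blank',dict(scene=(277,155),side=(399,281)))
for vv in (v,v[:1],v[1:]): print('blank',len(vv),fitsil(vv,box(-.03,-.02,.03,.02,0,.03),(.575,-.325,ya)))
v=views('mat',dict(scene=(399,267),side=(258,188)))
for vv in (v,v[:1],v[1:]): print('mat',len(vv),fitsil(vv,box(-.11,-.08,.11,.08,0,.004),(.53,.26,ya)))
v=views('bush_plate',dict(scene=(333,202),side=(321,212)))
b=np.r_[box(-.075,-.03,.075,.03,.042,.054),box(-.037,-.006,.037,.006,.078,.092)]
for vv in (v,v[:1],v[1:]): print('plate',len(vv),fitsil(vv,b,(.57,0,ya)))
```

```text
blank 2 (array([ 0.57596806, -0.33124542,  3.29493695]), np.float64(0.7836782728273658))
blank 1 (array([ 0.5751186 , -0.32927073,  0.00855821]), np.float64(0.4824172564000867))Traceback (most recent call last):
  File "<stdin>", line 14, in <module>
  File "h.py", line 44, in fitsil
    r=least_squares(f,[x0[0],x0[1],y0],diff_step=1e-4,x_scale=[.01,.01,.1],loss='soft_l1')
    return func(*args, **kwargs)
    result = trf(vector_fun.fun, vector_fun.jac, x0, f0, J0, lb, ub, ftol, xtol,
                 gtol, max_nfev, x_scale, loss_function, tr_solver,
                 tr_options.copy(), verbose, callback=callback_wrapped)
    return trf_no_bounds(
        fun, jac, x0, f0, J0, ftol, xtol, gtol, max_nfev, x_scale,
        loss_function, tr_solver, tr_options, verbose, callback=callback)
    cost_new = loss_function(f_new, cost_only=True)
    loss(z, rho, cost_only=cost_only)
    ~~~~^^^^^^^^^^^^^^^^^^^^^^^^^^^^^
    rho[0] = 2 * (t**0.5 - 1)
    ~~~^^^
ValueError: could not broadcast input array from shape (56,) into shape (48,)
```

Residual length varies with the hull, so I'll sample a fixed number of points along the perimeter.

```bash
python3 - <<'E'
t=open('h.py').read()
a=t.index("            for a,b in zip(q[:-1],q[1:]):"); b=t.index("        return np.array(r)")
t=t[:a]+'''            L=np.r_[0,np.cumsum(np.linalg.norm(np.diff(q,axis=0),axis=1))]; u=np.linspace(0,L[-1],60,endpoint=False)
            for z in np.c_[np.interp(u,L,q[:,0]),np.interp(u,L,q[:,1])]: r.append(cv2.pointPolygonTest(H,(float(z[0]),float(z[1])),True))
'''+t[b:]
open('h.py','w').write(t)
E
cat > f.py <<'E'
from h import *
S={n:snap(n) for n in ['scene','side']}
def views(l,pick):
    v=[]
    for n in S:
        for d in finder.masks_of(l,n):
            e=d['extent']; c=((e[0]+e[2])/2,(e[1]+e[3])/2)
            if np.hypot(c[0]-pick[n][0],c[1]-pick[n][1])<12: v.append((S[n],campose(S[n]),d['pixels']));break
    return v
ya=np.arange(0,np.pi,np.pi/6)
def go(nm,v,b,x0):
    for vv in (v,v[:1],v[1:]):
        if vv: x,r=fitsil(vv,b,x0); print(nm,len(vv),np.round(x[:2],4),round(np.degrees(x[2])%180,1),round(r,2))
go('blank',views('blank',dict(scene=(277,155),side=(399,281))),box(-.03,-.02,.03,.02,0,.03),(.575,-.325,ya))
go('mat',views('mat',dict(scene=(399,267),side=(258,188))),box(-.11,-.08,.11,.08,0,.004),(.53,.26,ya))
go('plate',views('bush_plate',dict(scene=(333,202),side=(321,212))),np.r_[box(-.075,-.03,.075,.03,.042,.054),box(-.037,-.006,.037,.006,.078,.092)],(.57,0,ya))
print(robot.get_obs()['time'])
E
python3 f.py
```

```text
blank 2 [ 0.5761 -0.3321] 6.7 0.74
blank 1 [ 0.5756 -0.3328] 178.6 0.48
blank 1 [ 0.5766 -0.332 ] 9.9 0.87
mat 2 [0.5292 0.2607] 166.6 0.65
mat 1 [0.5279 0.2612] 166.6 0.46
mat 1 [0.5317 0.2594] 166.7 0.57
plate 2 [ 0.5673 -0.0096] 0.7 0.94
plate 1 [ 0.5664 -0.0082] 1.0 0.94
plate 1 [ 0.5682 -0.0108] 0.1 0.78
1.35
```

Emit:
arm_command(plan=[[1,0.03,-0.05,0.03,4],[1,0.065,-0.1,0.05,10],[1,0.1,-0.15,0.05,18],[1,0.13,-0.2,0.05,25.5],[1,0.17,-0.255,0.05,25.5],[1,0.2,-0.305,0.05,25.5],[1,0.235,-0.355,0.05,25.5],[1,0.27,-0.405,0.05,25.5],[1,0.3,-0.46,0.05,25.5],[1,0.335,-0.506,0.04,25.5]])

```text
time: 2.6
tool_pos: [0.5734, -0.012, 0.2467]
ee_rot: [3.139, 0.0, 1.569]
wrist_force: [0.3, 1.0, -0.3]
width: 0.0937
```

```bash
cat > w.py <<'E'
import sys
from h import *
o=robot.get_obs(); s=snap('wrist',sys.argv[1]); P=campose(s,o)
np.savez('/tmp/w.npz',R=P[0],t=P[1])
print(o['time'],np.round(o['tool_pos'],4),np.round(np.degrees(o['ee_rot']),2),o['width'],np.round(o['wrist_force'],2))
E
python3 w.py w1.png
```

```text
2.6 [ 0.5734 -0.012   0.2467] [1.7983e+02 1.0000e-02 8.9900e+01] 0.09370191135303152 [ 0.31  0.99 -0.29]
```

View pics/w1.png

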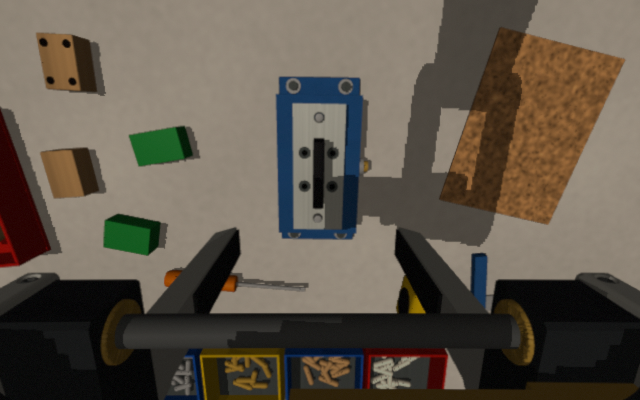

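Wrist view: plate at the centre with dowels at (319,117) and (318,217), handle bar from (319,139) to (318,208), and the spring screw at (366,166), so jig +y is world +y. The undrilled pale block is at (70,172), above it drilled_a with four holes at (67,62), and the two green ones at (161,146) and (131,234). I'll measure these precisely and enlarge the blank.

Run:
```python
from h import *
im=cv2.imread('pics/w1.png')
c=cv2.resize(im[65:245,260:380],None,fx=3.2,fy=3.2,interpolation=cv2.INTER_CUBIC)
b=cv2.resize(im[20:250,20:200],None,fx=2,fy=2,interpolation=cv2.INTER_CUBIC)
h=max(c.shape[0],b.shape[0]); 
C=np.zeros((h,c.shape[1]+b.shape[1],3),np.uint8);C[:c.shape[0],:c.shape[1]]=c;C[:b.shape[0],c.shape[1]:]=b
cv2.imwrite('pics/c1.png',C)
o=robot.get_obs()
s=snap('wrist');P=campose(s,o)
P0=P
for l in ['dowel0','dowel1','handle','bush_plate','jig','blank','mat','nest']:
    for d in finder.masks_of(l,'wrist')[:4]:
        m=d['pixels'];cc=np.argwhere(m).mean(0)[::-1]
        print(l,round(d['p'],2),np.round(d['extent']),np.round(cc,1),m.sum())
pts=toplane(s,P,[[319,117],[318,217]],.060); print('dow',pts, np.degrees(np.arctan2(*(pts[1]-pts[0])[[1,0]])),np.linalg.norm(pts[1]-pts[0]))
pts=toplane(s,P,[[319,139],[318,208]],.092); print('handle',pts,np.linalg.norm(pts[1]-pts[0]))
ya=[-.2,0,.2]
def mk(l,pick):
    for d in finder.masks_of(l,'wrist'):
        e=d['extent']
        if np.hypot((e[0]+e[2])/2-pick[0],(e[1]+e[3])/2-pick[1])<15: return [(s,P,d['pixels'])]
for l,pk,b,x0 in [('blank',(70,172),box(-.03,-.02,.03,.02,0,.03),(.575,-.33,ya)),('mat',(532,124),box(-.11,-.08,.11,.08,0,.004),(.53,.26,ya)),('jig',(319,158),np.r_[box(-.085,-.05,.085,.05,0,.042),box(-.105,-.05,.105,.05,0,.012)],(.567,-.01,ya))]:
    v=mk(l,pk)
    if v: x,r=fitsil(v,b,x0);print(l,np.round(x[:2],4),np.degrees(x[2]),r)
```

```text
dowel0 0.65 [281.  70. 376. 244.] [324.6 147.9] 7290
dowel1 0.65 [281.  70. 376. 244.] [324.6 147.9] 7290
handle 0.57 [299. 104. 352. 229.] [324.3 164.7] 6398
bush_plate 0.7 [298. 100. 352. 229.] [324.3 164. ] 6389
jig 0.89 [283.  74. 378. 241.] [324.7 147.4] 7377
blank 0.89 [ 42. 146. 104. 200.] [ 73.4 172.7] 2435
blank 0.81 [106. 215. 162. 255.] [135.1 234.7] 1921
mat 0.96 [452.  27. 635. 222.] [536.6 122.6] 22613
nest 0.88 [280.  75. 378. 240.] [324.6 147.6] 7356
dow [[ 0.50671585 -0.01706534  0.06      ]
 [ 0.62292603 -0.01896024  0.06      ]] -0.9341698117083025 0.11622562646834476
handle [[ 0.52781018 -0.01723584  0.092     ]
 [ 0.60165984 -0.0187627   0.092     ]] 0.07386543816126769
blank [ 0.5757 -0.3334] 2.2824707479142337 0.6629277208686811
mat [0.5283 0.2577] -13.320135348499168 0.48382125247846786
jig [ 0.5636 -0.0106] -0.6797192142621581 2.52996989205641
```

View pics/c1.png

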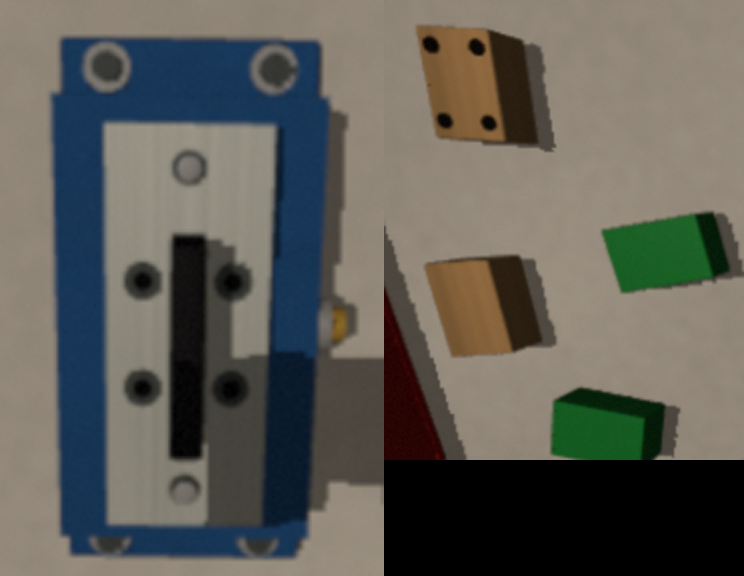

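```bash
python3 w.py w2.png
python3 - <<'E'
from h import *
o=robot.get_obs(); print(o['time'],o['tool_pos'],o['qvel'].round(4) if hasattr(o['qvel'],'round') else o['qvel'])
im=cv2.imread('pics/w2.png')
cv2.imwrite('pics/c2.png',cv2.resize(im[65:245,260:390],None,fx=3.2,fy=3.2,interpolation=cv2.INTER_CUBIC))
E
```

```text
3.25 [ 0.572  -0.0089  0.246 ] [179.95  -0.    90.03] 0.09412965579072835 [ 0.82 -0.04  0.41]
3.3 [ 0.57199793 -0.00914303  0.24589044] [-0.0068  0.0056 -0.     -0.0011  0.0008 -0.0018]
```

View pics/c2.png

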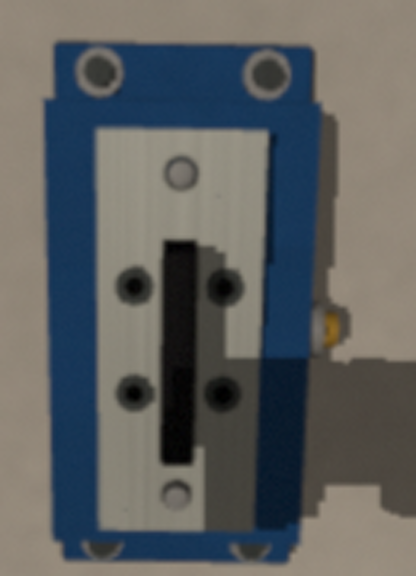

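Run:
```python
from h import *
s=snap('wrist');w=np.load('/tmp/w.npz');P=(w['R'],w['t'])
d=toplane(s,P,[[316.6,119.1],[315,219.7]],.060);print(d,d.mean(0),np.linalg.norm(d[1]-d[0]))
h=toplane(s,P,[[316.1,140.3],[315.6,210]],.092);print(h,h.mean(0),np.linalg.norm(h[1]-h[0]))
im=cv2.imread('pics/w2.png')
cv2.imwrite('pics/c3.png',np.hstack([cv2.resize(im[120:220,30:130],None,fx=4,fy=4,interpolation=cv2.INTER_CUBIC),cv2.resize(im[20:230,440:640],None,fx=1.9,fy=1.905,interpolation=cv2.INTER_CUBIC)]))
```

```text
[[ 0.50540602 -0.01045458  0.06      ]
 [ 0.62399808 -0.01237322  0.06      ]] [ 0.56470205 -0.0114139   0.06      ] 0.1186075773065394
[[ 0.5257609  -0.01093087  0.092     ]
 [ 0.60141276 -0.01149666  0.092     ]] [ 0.56358683 -0.01121376  0.092     ] 0.07565397812800902
```

View pics/c3.png

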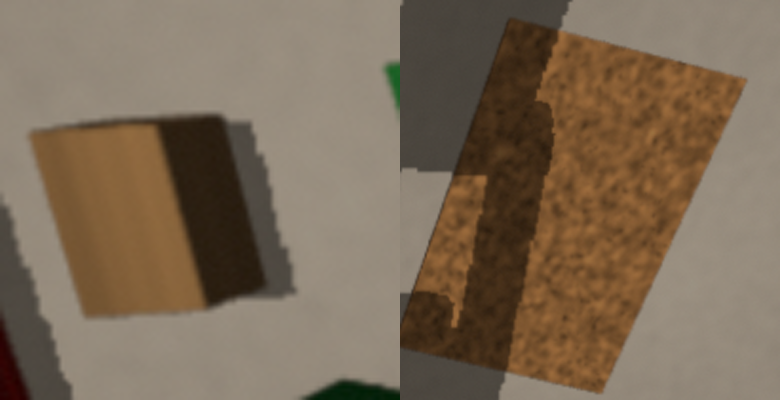

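Run:
```python
from h import *
s=snap('wrist');w=np.load('/tmp/w.npz');P=(w['R'],w['t'])
m=toplane(s,P,[[497.9,29.4],[622,61.5],[546.3,226.3]],.004);print(m,(m[0]+m[2])/2,np.linalg.norm(np.diff(m,axis=0),axis=1))
h=toplane(s,P,[[37.5,153],[69.3,150.8],[81.8,196.8],[51.8,199.5]],.03);e=np.diff(np.r_[h,h[:1]],axis=0);print(h,h.mean(0),np.linalg.norm(e,axis=1),np.degrees(np.arctan2(e[:,1],e[:,0])))
```

```text
[[0.40380817 0.20526209 0.004     ]
 [0.44018583 0.35988257 0.004     ]
 [0.65317257 0.31077928 0.004     ]] [0.52849037 0.25802069 0.004     ] [0.15884214 0.21857375]
[[ 0.54783546 -0.35308185  0.03      ]
 [ 0.54499667 -0.31413395  0.03      ]
 [ 0.60356921 -0.31049611  0.03      ]
 [ 0.60716952 -0.34893994  0.03      ]] [ 0.57589272 -0.33166296  0.03      ] [0.03905121 0.0586854  0.03861205 0.05947845] [  94.16872645    3.55398433  -84.64979261 -176.00685747]
```

Emit:
arm_command(plan=[[0.6,-0.008,-0.002,-0.05,-0.7],[0.6,-0.008,-0.002,-0.1,-0.7],[0.6,-0.008,-0.002,-0.145,-0.7],[0.6,-0.008,-0.002,-0.17,-0.7],[0.5,-0.008,-0.002,-0.18,-0.7],[0.5,-0.008,-0.002,-0.18,-0.7]])

```text
time: 4.15
tool_pos: [0.5641, -0.0117, 0.0655]
ee_rot: [-3.141, -0.0, 1.558]
wrist_force: [1.0, -0.4, -0.0]
width: 0.0472
```

```bash
python3 w.py w3.png
```

```text
4.15 [ 0.5641 -0.0117  0.0655] [-1.7997e+02 -1.0000e-02  8.9260e+01] 0.047167792964423874 [ 0.98 -0.42 -0.04]
```

View pics/w3.png

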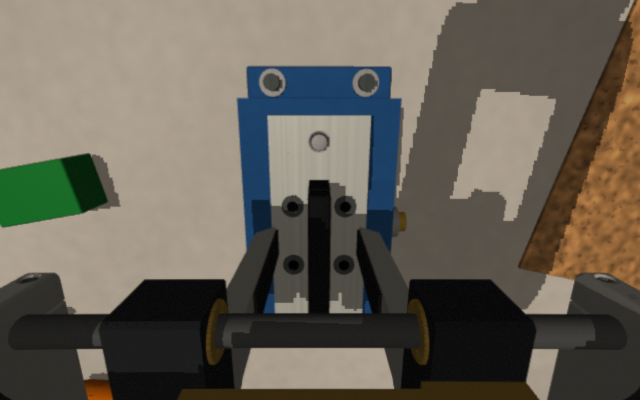

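The bar (x≈319) sits midway between the finger tips (277 and 358), so I'll close.

Emit:
arm_command(plan=[[0.1,0,0,0,0],[0,0,0,0,0],[0,0,0,0,0],[0,0,0,0,0],[0,0,0,0,0]])

```text
time: 4.82
tool_pos: [0.5643, -0.0113, 0.0658]
ee_rot: [3.141, -0.001, 1.558]
wrist_force: [0.1, 2.0, 1.7]
width: 0.0115
```

Gripped: width 11.5 mm, and the lateral force is small. Now straight up, slowly to begin with.

Emit:
arm_command(plan=[[0,0,0,0.004,0],[0,0,0,0.01,0],[0,0,0,0.018,0],[0,0,0,0.028,0],[0,0,0,0.042,0],[0,0,0,0.065,0],[0,0,0,0.065,0]])

```text
time: 5.7
tool_pos: [0.5659, -0.0122, 0.134]
ee_rot: [3.135, 0.001, 1.558]
wrist_force: [-0.3, -0.1, -3.7]
width: 0.0119
```

```bash
python3 w.py w4.png; python3 -c "
from h import *
snap('scene','s4.png')
im=cv2.imread('pics/s4.png');cv2.imwrite('pics/s4c.png',cv2.resize(im[120:300,260:460],None,fx=3,fy=3))"
```

```text
5.7 [ 0.5659 -0.0122  0.134 ] [1.7965e+02 6.0000e-02 8.9250e+01] 0.011870492003986958 [-0.29 -0.08 -3.75]
```

View pics/w4.png

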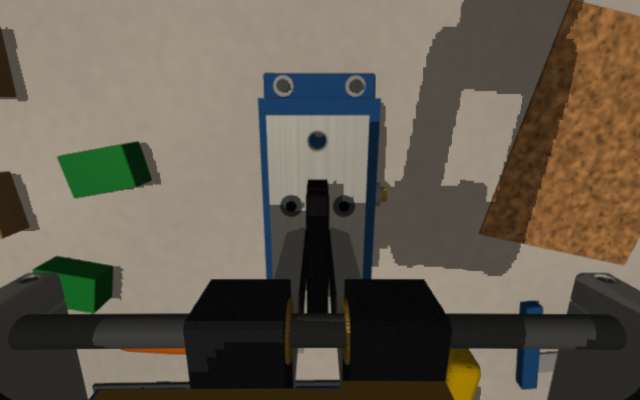

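View pics/s4c.png

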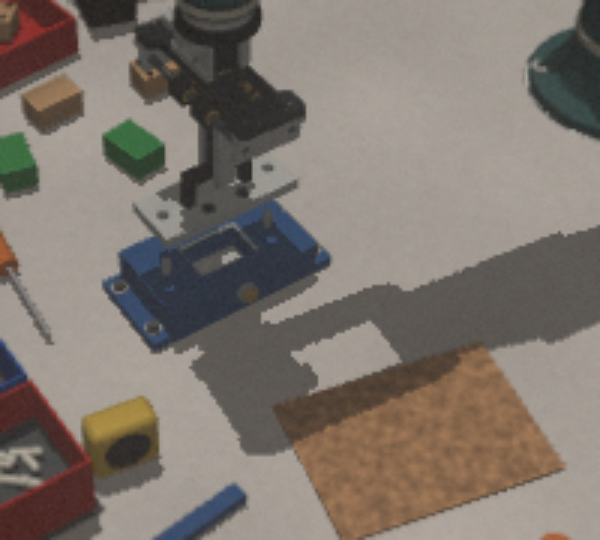

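Plate is clear and level; both dowels and the open nest show at scene-crop (167,262), (268,217) and (225,255). Carrying it to the mat.

Emit:
arm_command(plan=[[0,-0.005,0.04,0,-2],[0,-0.012,0.09,0,-5],[0,-0.02,0.15,0,-8],[0,-0.028,0.205,0,-11],[0,-0.034,0.25,0,-12.5],[0,-0.036,0.269,-0.02,-12.5],[0,-0.036,0.269,-0.05,-12.5],[0,-0.036,0.269,-0.08,-12.5],[0,-0.036,0.269,-0.095,-12.5],[0,-0.036,0.269,-0.099,-12.5]])

```text
time: 7.05
tool_pos: [0.5271, 0.2561, 0.0294]
ee_rot: [-3.139, 0.002, 1.339]
wrist_force: [0.1, -0.8, -3.2]
width: 0.0118
```

```bash
python3 w.py w5.png; python3 -c "
from h import *
snap('scene','s5.png')
im=cv2.imread('pics/s5.png');cv2.imwrite('pics/s5c.png',cv2.resize(im[160:310,300:480],None,fx=4,fy=4))"; python3 w.py w5b.png
```

```text
7.05 [0.5271 0.2561 0.0294] [-1.7983e+02  1.3000e-01  7.6710e+01] 0.01178255564532402 [ 0.11 -0.84 -3.17]
7.15 [0.5284 0.2568 0.0314] [-1.800e+02  1.000e-02  7.673e+01] 0.01174442393583888 [ 0.13 -0.33 -2.9 ]
```

View pics/s5c.png

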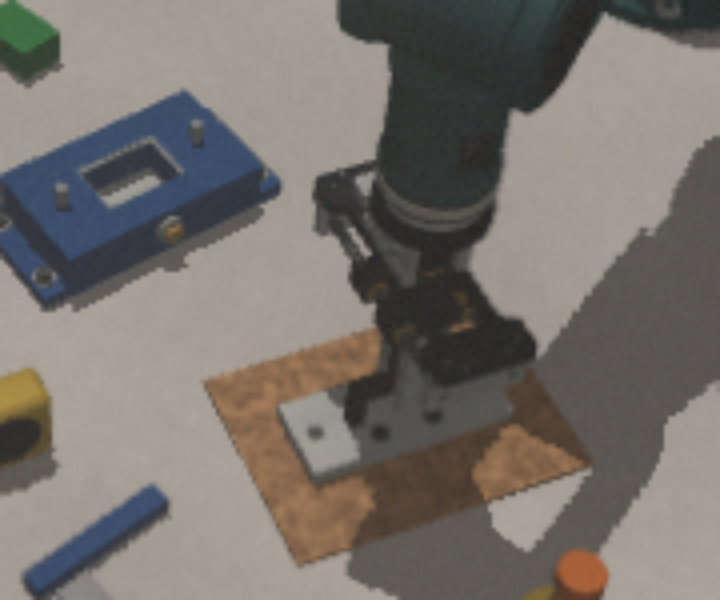

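Just above the mat, central and aligned. Easing down until contact.

Emit:
arm_command(plan=[[0,0,0,-0.001,0],[0,0,0,-0.002,0],[0,0,0,-0.003,0],[0,0,0,-0.004,0],[0,0,0,-0.0045,0],[0,0,0,-0.0045,0]])

```text
time: 7.95
tool_pos: [0.5282, 0.2574, 0.0278]
ee_rot: [3.141, -0.0, 1.34]
wrist_force: [-2.0, -1.0, 2.2]
width: 0.0118
```

Contact made (force -3 → +2 N). Releasing and rising.

Emit:
arm_command(plan=[[0.4,0,0,0,0],[0.5,0,0,0,0],[0.5,0,0,0,0],[0.5,0,0,0.03,0],[0.5,0,0,0.07,0],[0.5,0,0,0.13,0],[0.7,0,-0.03,0.18,0],[1,0.005,-0.08,0.19,4],[1,0.014,-0.14,0.19,8],[1,0.025,-0.2,0.19,12]])

```text
time: 9.2
tool_pos: [0.5534, 0.0558, 0.2176]
ee_rot: [3.14, -0.0, 1.552]
wrist_force: [1.3, -0.7, -0.2]
width: 0.0834
```

Emit:
arm_command(plan=[[1,0.01,-0.05,0,0.5],[1,0.015,-0.07,0,0.5],[1,0.015,-0.07,0,0.5],[1,0.015,-0.07,0,0.5]])

```text
time: 9.7
tool_pos: [0.5681, -0.0112, 0.217]
ee_rot: [-3.141, -0.001, 1.559]
wrist_force: [-0.1, -0.1, 1.2]
width: 0.0939
```

```bash
python3 w.py w6.png; python3 -c "
from h import *
im=cv2.imread('pics/w6.png');cv2.imwrite('pics/w6c.png',cv2.resize(im[60:270,240:400],None,fx=2.85,fy=2.85,interpolation=cv2.INTER_CUBIC))"
```

```text
9.7 [ 0.5681 -0.0112  0.217 ] [-1.7999e+02 -6.0000e-02  8.9350e+01] 0.09386104068980579 [-0.09 -0.12  1.22]
```

View pics/w6.png

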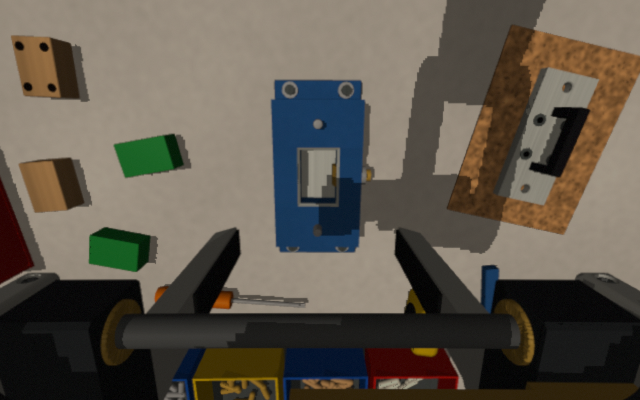

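View pics/w6c.png

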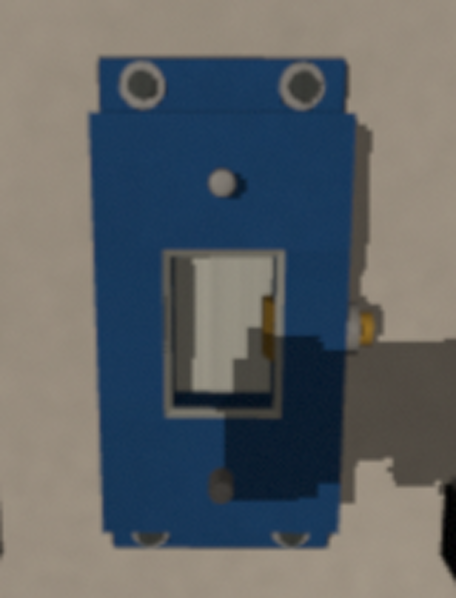

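Plate lies flat and central on the mat (546,138). The nest mouth shows at (297–340, 147–206) with the brass pad on its +y side, and dowels at (318,124) and (317,231). Computing the nest centre now.

Run:
```python
from h import *
s=snap('wrist');w=np.load('/tmp/w.npz');P=(w['R'],w['t'])
f=lambda a:np.array(a)/2.85+[240,60]
c=toplane(s,P,f([[163,250],[286,249],[282,416],[164,416]]),.042);e=np.diff(np.r_[c,c[:1]],axis=0)
print(c.round(4),c.mean(0),np.linalg.norm(e,axis=1),np.degrees(np.arctan2(e[:,1],e[:,0])))
d=toplane(s,P,f([[222,182],[221,486]]),.06);print(d,d.mean(0))
j=toplane(s,P,f([[89,114],[356,115],[341,530],[104,530]]),.042);print(j,j.mean(0),np.linalg.norm(np.diff(j,axis=0),axis=1))
# blank
im=cv2.imread('pics/w6.png');cv2.imwrite('pics/c6.png',cv2.resize(im[140:230,10:100],None,fx=6,fy=6,interpolation=cv2.INTER_CUBIC))
```

```text
[[ 0.5315 -0.0336  0.042 ]
 [ 0.5317  0.0142  0.042 ]
 [ 0.5994  0.0131  0.042 ]
 [ 0.5988 -0.0351  0.042 ]] [ 0.56534698 -0.01034108  0.042     ] [0.04775503 0.06775491 0.04815734 0.06736022] [ 89.8061918   -0.91111389 -90.67085707 178.74386129]
[[ 0.50527268 -0.01045992  0.06      ]
 [ 0.62257509 -0.01210293  0.06      ]] [ 0.56392389 -0.01128143  0.06      ]
[[ 0.48078961 -0.05975268  0.042     ]
 [ 0.48226805  0.03987818  0.042     ]
 [ 0.65005221  0.03837186  0.042     ]
 [ 0.64886032 -0.06178167  0.042     ]] [ 0.56549255 -0.01082108  0.042     ] [0.09964183 0.16779092 0.10016063]
```

View pics/c6.png

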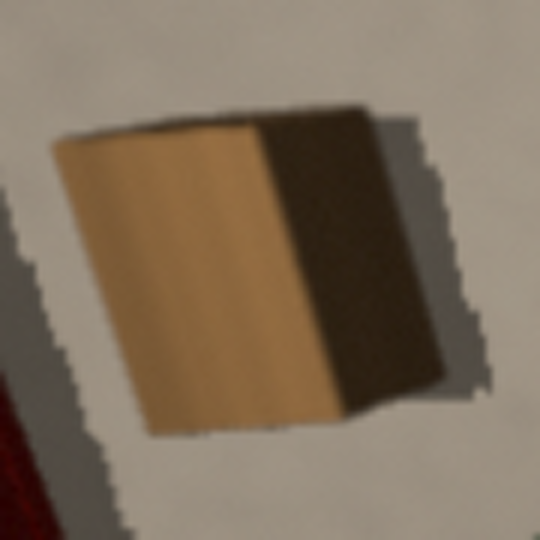

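Emit:
arm_command(plan=[[0.8,0.001,-0.05,0,1],[0.8,0.002,-0.11,0,2],[0.75,0.004,-0.17,0,3],[0.75,0.006,-0.23,0,4],[0.7,0.008,-0.29,-0.03,4.7],[0.7,0.008,-0.321,-0.06,4.7],[0.7,0.008,-0.321,-0.06,4.7],[0.7,0.008,-0.321,-0.06,4.7]])

```text
time: 10.8
tool_pos: [0.577, -0.3323, 0.1578]
ee_rot: [3.141, -0.0, 1.642]
wrist_force: [0.3, 0.6, -0.3]
width: 0.0661
```

```bash
python3 w.py w7.png
```

```text
10.8 [ 0.577  -0.3323  0.1578] [ 1.7995e+02 -2.0000e-02  9.4050e+01] 0.06605001279157058 [ 0.34  0.63 -0.26]
```

View pics/w7.png

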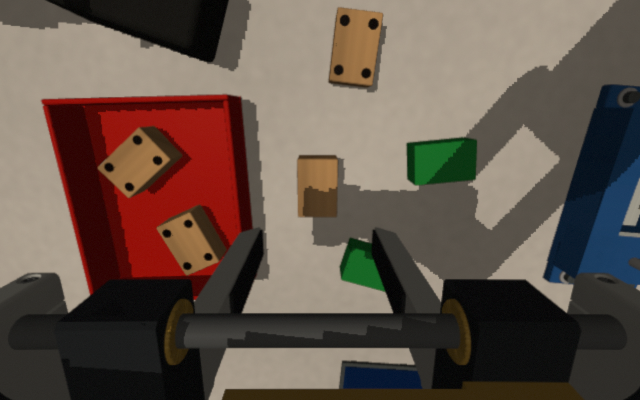

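The plain blank is at (297–338, 156–217) with no holes in its top. The tray wall is to its left (≈245), with green blocks at (365,265) and (442,162).

Run:
```python
from h import *
im=cv2.imread('pics/w7.png');cv2.imwrite('pics/c7.png',cv2.resize(im[140:300,220:400],None,fx=3.7,fy=3.7,interpolation=cv2.INTER_CUBIC))
```

```text
(no output)
```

View pics/c7.png

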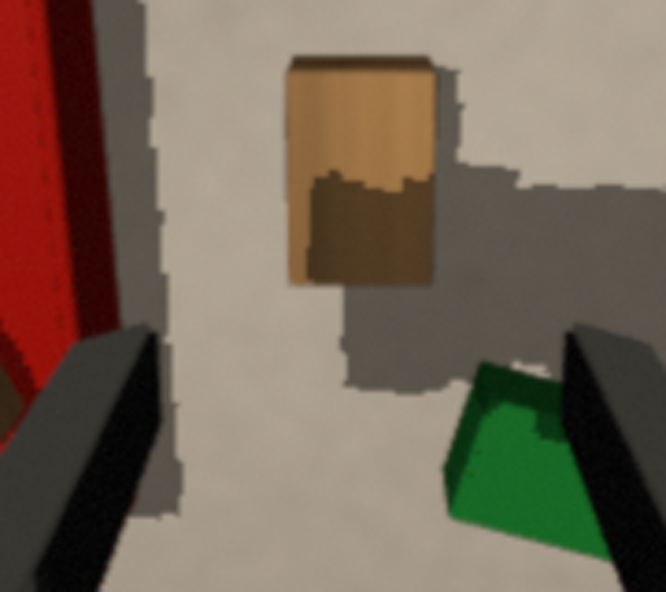

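Run:
```python
from h import *
s=snap('wrist');w=np.load('/tmp/w.npz');P=(w['R'],w['t'])
f=lambda a:np.array(a)/3.7+[220,140]
h=toplane(s,P,f([[287,70],[435,70],[433,285],[289,285]]),.03);e=np.diff(np.r_[h,h[:1]],axis=0)
print(h.round(4),h.mean(0),np.linalg.norm(e,axis=1),np.degrees(np.arctan2(e[:,1],e[:,0])))
print('green',toplane(s,P,f([[487,362]]),.0),toplane(s,P,f([[497,395],[450,517]]),.03),'tray',toplane(s,P,f([[45,0],[80,330]]),.05),'tray base',toplane(s,P,f([[93,0],[118,300]]),.0))
o=robot.get_obs();print(o['tool_pos'])
```

```text
[[ 0.5476 -0.3542  0.03  ]
 [ 0.5448 -0.3156  0.03  ]
 [ 0.604  -0.3109  0.03  ]
 [ 0.6068 -0.3504  0.03  ]] [ 0.57582422 -0.33277579  0.03      ] [0.03872726 0.05939302 0.03961865 0.05938654] [  94.05399789    4.51270374  -85.9547235  -176.347256  ]
green [[ 0.63793777 -0.28942178  0.        ]] [[ 0.63543674 -0.29001115  0.03      ]
 [ 0.67467482 -0.29975796  0.03      ]] tray [[ 0.53175219 -0.41215234  0.05      ]
 [ 0.61601627 -0.40312145  0.05      ]] tray base [[ 0.53630073 -0.41142387  0.        ]
 [ 0.62570283 -0.4029368   0.        ]]
[ 0.57750941 -0.33226489  0.15935212]
```

Emit:
arm_command(plan=[[0.7,-0.001,-0.0005,-0.05,0],[0.7,-0.001,-0.0005,-0.1,0],[0.7,-0.001,-0.0005,-0.13,0],[0.7,-0.001,-0.0005,-0.14,0],[0.7,-0.001,-0.0005,-0.14,0],[0.5,-0.001,-0.0005,-0.14,0],[0.35,-0.001,-0.0005,-0.14,0],[0.35,-0.001,-0.0005,-0.14,0],[0.35,-0.001,-0.0005,-0.14,0]])

```text
time: 12.02
tool_pos: [0.5757, -0.3344, 0.0182]
ee_rot: [3.14, 0.001, 1.64]
wrist_force: [-1.1, 0.3, 4.3]
width: 0.0396
```

Emit:
arm_command(plan=[[0,0,0,0,0],[0,0,0,0,0],[0,0,0,0.02,0],[0,0,0,0.06,0],[0,0,0.01,0.11,0],[0,0,0.03,0.13,0],[0,0,0.03,0.13,0]])

```text
time: 12.9
tool_pos: [0.5762, -0.3031, 0.1492]
ee_rot: [3.138, 0.002, 1.642]
wrist_force: [-0.3, -0.8, -0.5]
width: 0.0399
```

```bash
python3 w.py w8.png
```

```text
12.9 [ 0.5762 -0.3031  0.1492] [1.7982e+02 1.1000e-01 9.4070e+01] 0.039888705303171706 [-0.26 -0.76 -0.5 ]
```

View pics/w8.png

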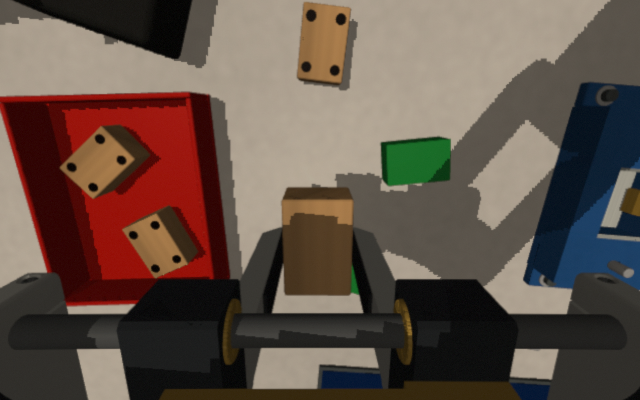

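Blank is held between the fingers, top face (284–352, 199–295). Checking its offset in the grip.

Run:
```python
from h import *
im=cv2.imread('pics/w8.png');cv2.imwrite('pics/c8.png',cv2.resize(im[170:310,250:390],None,fx=4,fy=4,interpolation=cv2.INTER_CUBIC))
s=snap('wrist');w=np.load('/tmp/w.npz');P=(w['R'],w['t'])
for z in(.158,.161,.164):
    h=toplane(s,P,[[284,199.5],[352,198],[351.5,294],[285,295]],z);e=np.diff(np.r_[h,h[:1]],axis=0)
    print(h.mean(0)-[.5762,-.3031,0],np.linalg.norm(e,axis=1),np.degrees(np.arctan2(e[:,1],e[:,0])))
print(robot.get_obs()['tool_pos'],robot.get_obs()['ee_rot'])
```

```text
[ 0.00082135 -0.00032933  0.158     ] [0.03780198 0.06039034 0.04029255 0.06022544] [  95.42002723    5.45272213  -84.88566359 -176.91670055]
[-0.00055725 -0.00043318  0.161     ] [0.03713582 0.05932611 0.03958249 0.05916411] [  95.42002723    5.45272213  -84.88566359 -176.91670055]
[-0.00193585 -0.00053702  0.164     ] [0.03646965 0.05826188 0.03887244 0.05810279] [  95.42002723    5.45272213  -84.88566359 -176.91670055]
[ 0.57437059 -0.30339879  0.14493155] [-3.13881005e+00 -1.55053854e-03  1.64065455e+00]
```

View pics/c8.png

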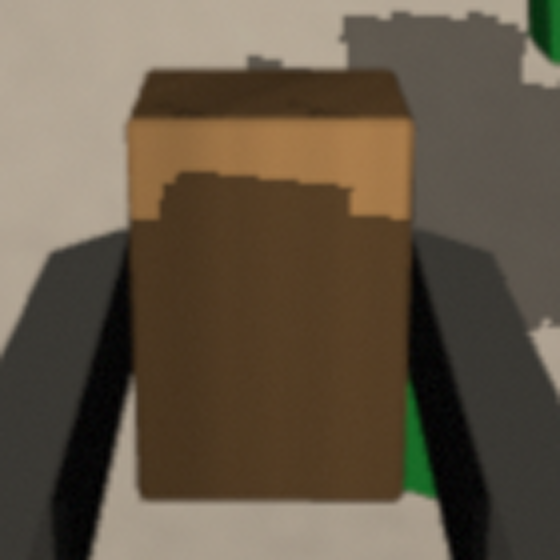

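Emit:
arm_command(plan=[[0,0,0.05,0,-0.5],[0,-0.002,0.11,0,-2],[0,-0.005,0.17,0,-3.5],[0,-0.008,0.23,0,-4.9],[0,-0.01,0.275,0,-4.9],[0,-0.01,0.294,-0.02,-4.9],[0,-0.01,0.294,-0.055,-4.9],[0,-0.01,0.294,-0.075,-4.9],[0,-0.01,0.294,-0.075,-4.9],[0,-0.01,0.294,-0.075,-4.9]])

```text
time: 14.25
tool_pos: [0.565, -0.0105, 0.0714]
ee_rot: [-3.14, -0.0, 1.554]
wrist_force: [-0.1, 0.2, -0.4]
width: 0.0394
```

```bash
python3 w.py w9.png;python3 -c "
from h import *
a=snap('scene')['image'][150:260,280:400];b=snap('side')['image'][150:260,260:380]
cv2.imwrite('pics/s9.png',cv2.resize(np.hstack([a,b])[:,:,::-1],None,fx=3.3,fy=3.3,interpolation=cv2.INTER_CUBIC))
o=robot.get_obs();print(o['tool_pos'],o['ee_rot'])"
```

```text
14.25 [ 0.565  -0.0105  0.0714] [-1.7993e+02 -1.0000e-02  8.9040e+01] 0.03938809799650318 [-0.13  0.18 -0.43]
[ 0.56590196 -0.01054209  0.07305908] [3.13969606e+00 1.72987087e-04 1.55406719e+00]
```

View pics/w9.png

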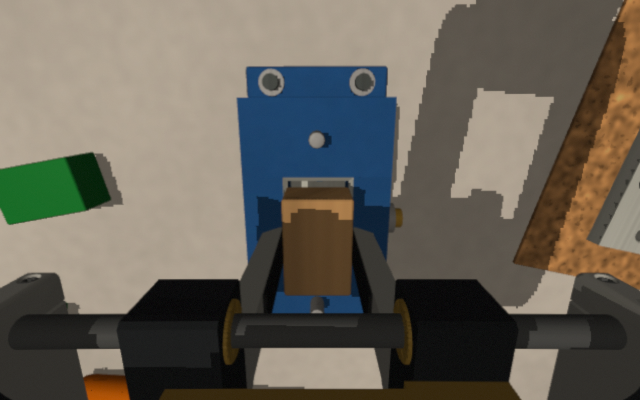

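View pics/s9.png

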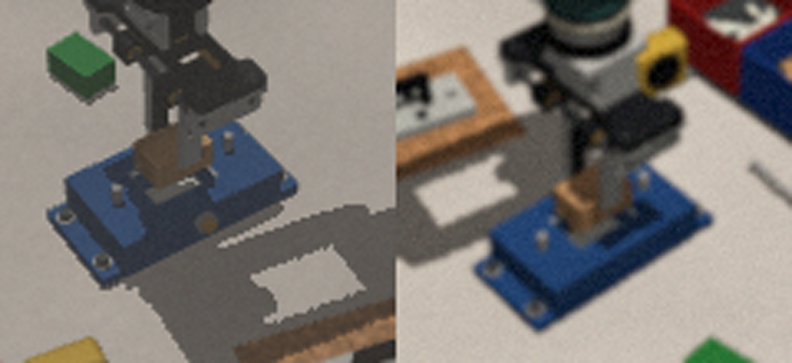

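Run:
```python
from h import *
im=cv2.imread('pics/w9.png');cv2.imwrite('pics/c9.png',cv2.resize(im[125:225,260:380],None,fx=6,fy=6,interpolation=cv2.INTER_CUBIC))
s=snap('wrist');w=np.load('/tmp/w.npz');P=(w['R'],w['t'])
# predicted: nest outer corners and blank bottom corners for believed jig pose
c=place(np.array([[-.034,-.023,.042],[-.034,.0245,.042],[-.06,0,.06]]),.5653,-.0111,np.radians(-.8))
b=place(np.array([[-.03,-.02,.053],[-.03,.02,.053],[-.03,-.02,.083],[-.03,.02,.083]]),.565,-.0105,np.radians(-.96))
print(((proj(s,P,c)-[260,125])*6).round(),((proj(s,P,b)-[260,125])*6).round())
```

```text
[[139. 312.]
 [565. 311.]
 [345.  90.]] [[164. 366.]
 [540. 366.]
 [134. 442.]
 [573. 442.]]
```

View pics/c9.png

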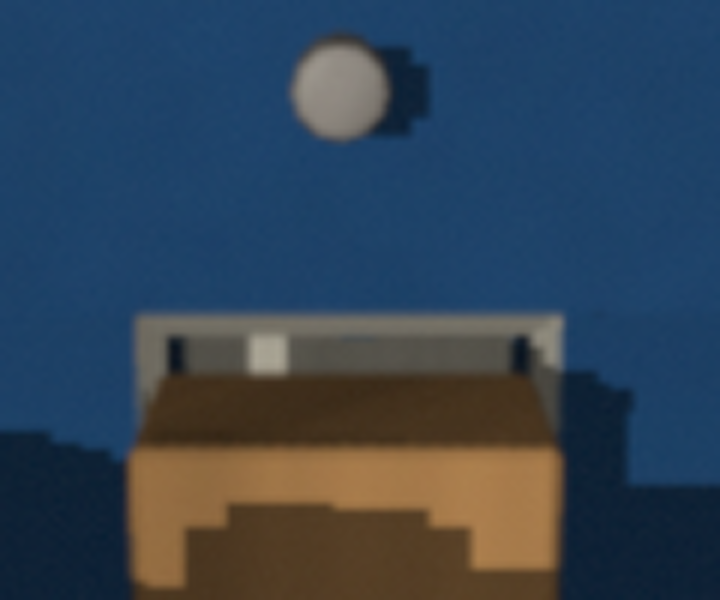

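Nest mouth (crop 135–564) and blank bottom edge (168–528) are concentric within about 0.5 mm. Starting it in.

Emit:
arm_command(plan=[[0,0,0.0003,-0.006,0],[0,0,0.0003,-0.011,0],[0,0,0.0003,-0.014,0],[0,0,0.0003,-0.016,0],[0,0,0.0003,-0.018,0],[0,0,0.0003,-0.018,0]])

```text
time: 15.2
tool_pos: [0.5652, -0.0101, 0.0539]
ee_rot: [-3.142, 0.0, 1.554]
wrist_force: [0.4, -0.4, -0.5]
width: 0.0398
```

No contact force; the blank is about 6 mm in. Carrying on past the pad slope.

Emit:
arm_command(plan=[[0,0,0,-0.002,0],[0,0,0,-0.004,0],[0,0,0,-0.006,0],[0,0,0,-0.008,0],[0,0,0,-0.0085,0],[0,0,0,-0.0085,0]])

```text
time: 15.95
tool_pos: [0.5658, -0.0104, 0.0461]
ee_rot: [3.14, 0.001, 1.554]
wrist_force: [0.7, -4.7, 3.9]
width: 0.0396
```

Spring pad engaged (-4.7 N y, 3.9 N z). A look before releasing.

```bash
python3 w.py w10.png;python3 -c "
from h import *
a=snap('scene')['image'][150:260,280:400];b=snap('side')['image'][150:260,260:380]
cv2.imwrite('pics/s10.png',cv2.resize(np.hstack([a,b])[:,:,::-1],None,fx=3.3,fy=3.3,interpolation=cv2.INTER_CUBIC))
o=robot.get_obs();print(o['tool_pos'],o['wrist_force'])"
```

```text
15.95 [ 0.5658 -0.0104  0.0461] [1.7991e+02 5.0000e-02 8.9050e+01] 0.039635001391061256 [ 0.67 -4.7   3.91]
[ 0.56578675 -0.01030106  0.04602513] [ 0.8560032  -3.74578228  5.86218072]
```

View pics/w10.png

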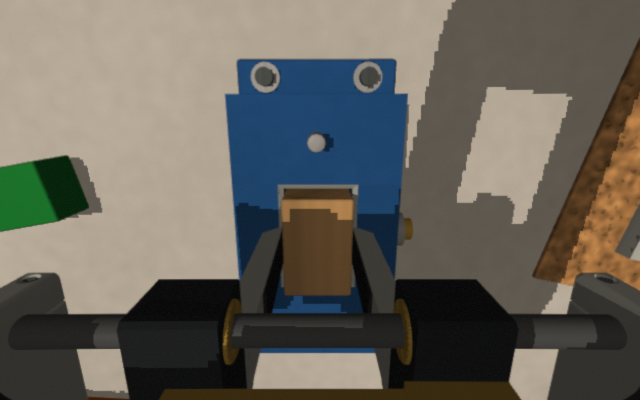

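View pics/s10.png

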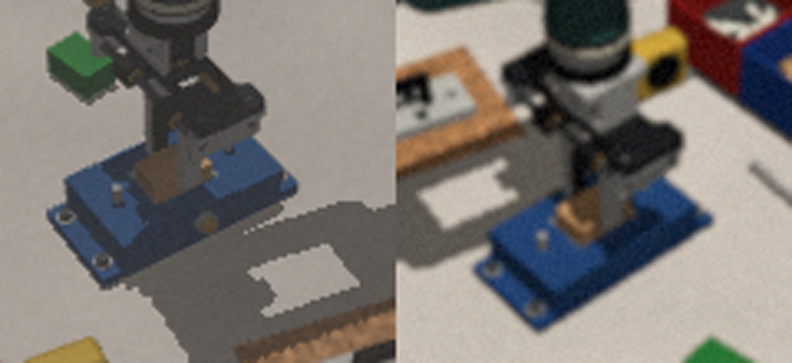

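Square in the nest with the tip just above the jig. Going 2 mm further, releasing, rising and shutting the fingers over the blank.

Emit:
arm_command(plan=[[0,0,0,-0.001,0],[0,0,0,-0.002,0],[0,0,0,-0.002,0],[0.5,0,0,-0.002,0],[0.6,0,0,-0.002,0],[0.6,0,0,0.0,0],[0.6,0,0,0.015,0],[0.6,0,0,0.03,0],[0.2,0,0,0.03,0],[0,0,0,0.03,0]])

```text
time: 17.35
tool_pos: [0.5652, -0.01, 0.0758]
ee_rot: [3.141, -0.0, 1.554]
wrist_force: [-0.3, 0.6, -0.0]
width: 0.0399
```

Emit:
arm_command(plan=[[0,0,0,0,0],[0,0,0,0,0],[0,0,0,0,0]])

```text
time: 17.73
tool_pos: [0.565, -0.0099, 0.0751]
ee_rot: [-3.141, -0.0, 1.554]
wrist_force: [-0.1, -0.2, -0.2]
width: 0.0099
```

```bash
python3 w.py w11.png;python3 -c "
from h import *
a=snap('scene')['image'][150:260,280:400];b=snap('side')['image'][150:260,260:380]
cv2.imwrite('pics/s11.png',cv2.resize(np.hstack([a,b])[:,:,::-1],None,fx=3.3,fy=3.3,interpolation=cv2.INTER_CUBIC))"
```

```text
17.725 [ 0.565  -0.0099  0.0751] [-1.7996e+02 -1.0000e-02  8.9060e+01] 0.009926725257801717 [-0.08 -0.18 -0.19]
```

View pics/w11.png

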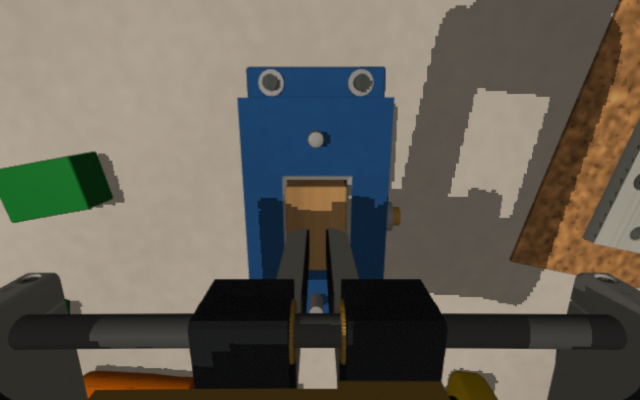

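View pics/s11.png

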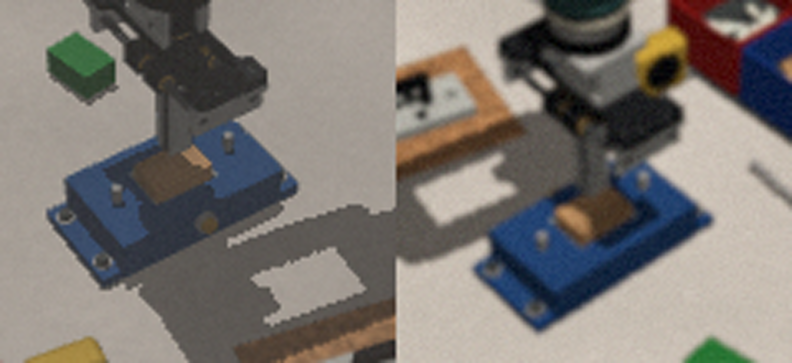

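Blank stays square, about 14 mm proud. Pressing with the shut fingers.

Emit:
arm_command(plan=[[0,0,0,-0.012,0],[0,0,0,-0.018,0],[0,0,0,-0.021,0],[0,0,0,-0.024,0],[0,0,0,-0.027,0],[0,0,0,-0.029,0]])

```text
time: 18.62
tool_pos: [0.5653, -0.0099, 0.0483]
ee_rot: [3.141, -0.0, 1.554]
wrist_force: [-4.4, -0.5, 8.6]
width: 0.0003
```

Emit:
arm_command(plan=[[0,0,0,-0.002,0],[0,0,0,-0.003,0],[0,0,0,-0.004,0],[0,0,0,-0.005,0],[0,0,0,-0.006,0],[0,0,0,-0.006,0]])

```text
time: 19.38
tool_pos: [0.5652, -0.0099, 0.0424]
ee_rot: [3.141, 0.0, 1.555]
wrist_force: [-3.4, 0.1, 9.2]
width: 0.0005
```

Emit:
arm_command(plan=[[0,0,0,-0.001,0],[0,0,0,-0.002,0],[0,0,0,-0.003,0],[0,0,0,-0.003,0]])

```text
time: 19.88
tool_pos: [0.5653, -0.01, 0.0422]
ee_rot: [3.14, 0.0, 1.555]
wrist_force: [-8.2, 1.3, 19.4]
width: 0.0007
```

Force climbs to 19 N with no further travel at z = 0.042, so it has bottomed. Lifting off and checking.

Emit:
arm_command(plan=[[0,0,0,0.003,0],[0,0,0,0.01,0],[0,0,0,0.04,0],[0,0,0,0.09,0],[0.3,0,0.0,0.14,0],[0.8,0,0.0,0.16,0],[1,0,0.0,0.16,0],[1,0,0,0.16,0]])

```text
time: 20.88
tool_pos: [0.5645, -0.0099, 0.1956]
ee_rot: [-3.139, -0.0, 1.554]
wrist_force: [0.3, -0.4, 0.2]
width: 0.0374
```

```bash
python3 w.py w12.png;python3 -c "
from h import *
c=cv2.imread('pics/w12.png')[60:270,220:420]
cv2.imwrite('pics/w12c.png',cv2.resize(c,None,fx=2.85,fy=2.85,interpolation=cv2.INTER_CUBIC))
a=snap('scene','s12f.png')['image'][150:260,280:400];b=snap('side')['image'][150:260,260:380]
cv2.imwrite('pics/s12.png',cv2.resize(np.hstack([a,b])[:,:,::-1],None,fx=3.3,fy=3.3,interpolation=cv2.INTER_CUBIC))"
```

```text
20.875 [ 0.5645 -0.0099  0.1956] [-1.7984e+02 -2.0000e-02  8.9060e+01] 0.037393284325908896 [ 0.28 -0.35  0.24]
```

View pics/w12c.png

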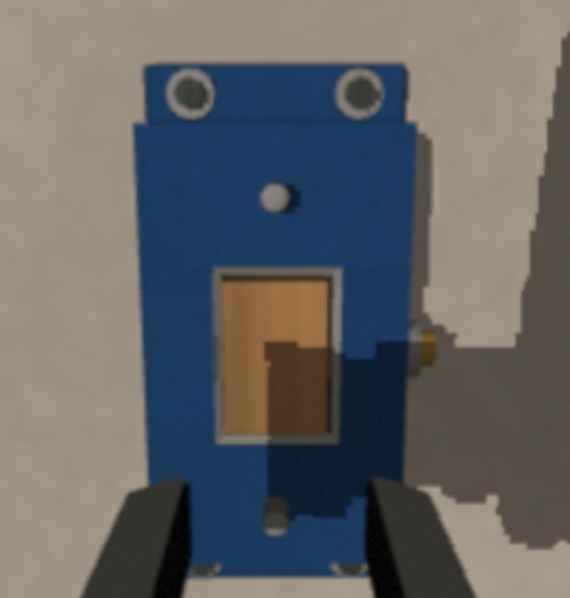

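View pics/s12.png

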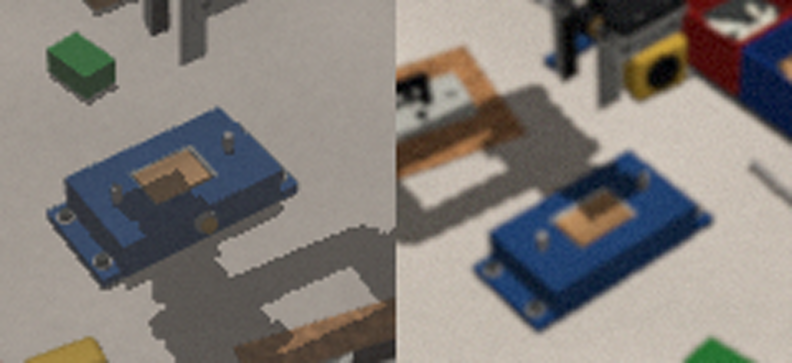

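View pics/s12f.png

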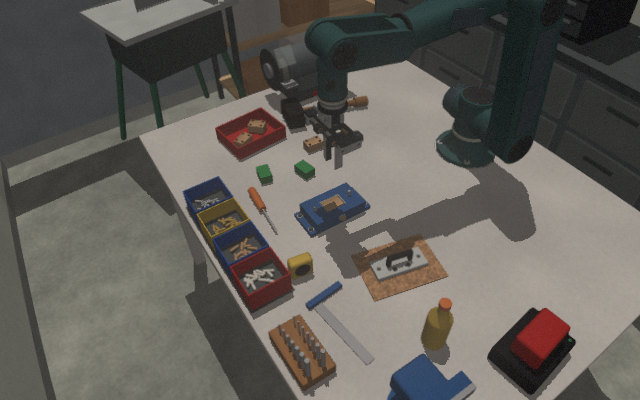

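Run:
```python
from h import *
im=cv2.imread('pics/w12.png');cv2.imwrite('pics/c12.png',cv2.resize(im[148:222,288:348],None,fx=8,fy=8,interpolation=cv2.INTER_CUBIC))
```

```text
(no output)
```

View pics/c12.png

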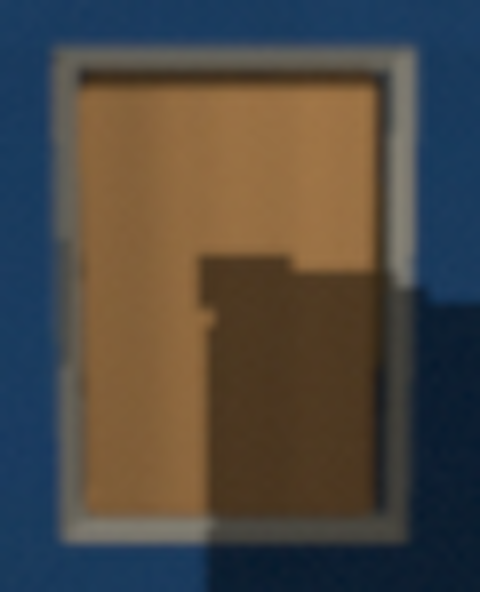

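Flush and square by eye: the bevel is visible all round and the blank is against the -y wall. A light verification press at each end will confirm it is level.

Emit:
arm_command(plan=[[0,-0.018,0.003,-0.03,0],[0,-0.018,0.003,-0.07,0],[0,-0.018,0.003,-0.11,0],[0,-0.018,0.003,-0.14,0],[0,-0.018,0.003,-0.15,0],[0,-0.018,0.003,-0.155,0],[0,-0.018,0.003,-0.157,0],[0,-0.018,0.003,-0.1585,0],[0,-0.018,0.003,-0.1585,0]])

```text
time: 22.15
tool_pos: [0.5476, -0.007, 0.0422]
ee_rot: [3.14, 0.0, 1.555]
wrist_force: [-5.7, 0.4, 8.2]
width: 0.0004
```

Emit:
arm_command(plan=[[0,0,0,0.0085,0],[0,0.018,0,0.0125,0],[0,0.036,0,0.0085,0],[0,0.036,0,0.004,0],[0,0.036,0,0.0015,0],[0,0.036,0,0,0],[0,0.036,0,0,0]])

```text
time: 23.02
tool_pos: [0.5837, -0.007, 0.0422]
ee_rot: [3.138, 0.0, 1.554]
wrist_force: [-3.1, 1.1, 9.4]
width: 0.0005
```

Both ends stop at z = 0.0422, so it is level and flush. Retreating for a last look.

Emit:
arm_command(plan=[[0,0,0,0.003,0],[0,0,0,0.012,0],[0,0,0,0.05,0],[0,0,0,0.1,0],[0,-0.03,0,0.15,0],[0,-0.06,0,0.18,0],[0,-0.06,0,0.18,0]])

```text
time: 23.9
tool_pos: [0.5236, -0.007, 0.2231]
ee_rot: [3.134, 0.001, 1.554]
wrist_force: [0.3, 0.0, 0.3]
width: 0.0006
```

```bash
python3 w.py w13.png; python3 -c "
from h import *
snap('scene','s13.png')"
```

```text
23.9 [ 0.5236 -0.007   0.2231] [1.7956e+02 4.0000e-02 8.9050e+01] 0.0005524315777881315 [0.26 0.03 0.34]
```

View pics/w13.png

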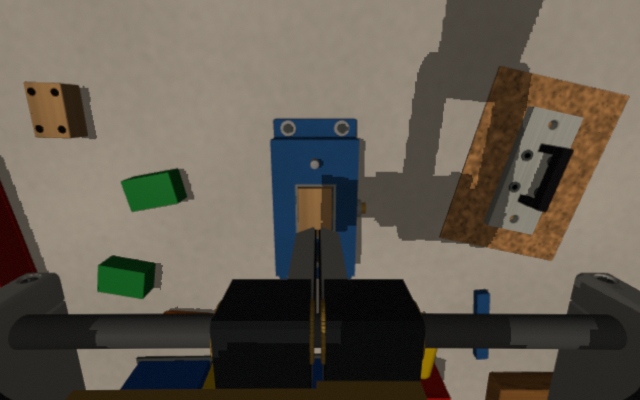

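The blank is seated at (315,207), the plate is on the mat at (535,170), and the neighbouring blocks are unmoved. Handing in.

```bash
python3 -c "
from h import *
robot.close_job();print(robot.get_obs()['time'])"
```

```text
the job is handed in; nothing more can be done
the job is handed in; nothing more can be done
```

The jig is loaded and open for marking, and I handed the job in at about 24 s of the 66 s allowed.

- **Bush plate:** I lifted it straight and level off the dowels and laid it flat in the middle of the cork mat, lined up with the mat.
- **Blank:** I picked the plain pale block, started it squarely in the nest, and pressed it past the spring pad with the fingers shut until it bottomed.

**Last checks:**
- **Seating:** in the first press the force rose to 19 N with no further travel at z = 0.042 m. Light presses at both ends of the blank stopped at the same height, 0.0422 m, so it is level and flush to within the calibration.
- **Picture:** the last wrist picture shows the blank in the nest with its top clear, the plate on the mat, and drilled_a and the green blocks unmoved. In an earlier full-scene picture, taken before the two end presses, the other things looked undisturbed.
- **Disagreement:** in the wrist pictures the network masks sat about 5 px off, so I measured positions from the pixels instead. No other check failed or disagreed.

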